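Terrine into the holding drawer

ROBOT

A 6-joint arm with a two-finger parallel gripper is mounted at the origin on the work surface. World frame = base frame: x ahead of the robot, y to its left, z up, the work surface at z = 0. Lengths are in m, angles in degrees, forces in N, time in s.
With the tool pointing down it reaches from about 0.35 to 0.875 m from the base axis. Payload 4.2 kg.
Tool frame: the origin (TCP) lies at the very end of the fingers, on their centre line; the grasp point (between the pads) lies 19 mm behind it; z points along the fingers, y is the line along which they close (so a half turn about z gives the same grasp; the last joint's range is limited). The gripper opens to 87 mm and grips with 3 to 60 N. Pads are 19 mm wide; open, the fingers measure 117 mm over their backs; the gripper's body (75 mm by 190 mm) begins 51 mm behind the grasp point.
Start: joints at [79.389, 22.042, 0.453, 0, -68.411, -14.817], TCP at [0.268, 0.564, 0.223] pointing down, gripper open.
Joint ranges: [-179.83, 179.83], [-69.29, 118.12], [-61.27, 80.66], [-181.25, 117.63], [-171.15, -9.14], [-177.46, 177.46]. Speed limits (degrees/s): [159.86, 159.86, 180, 180, 180, 180].

INTERFACE

Orientations are given as a 3x3 rotation matrix whose columns are the frame's x, y, z axes.
In Python, from station import r gives the robot as it stands.
- The arm moves only by the tool jog_arm, never from a script. Its argument "plan" is text: rows parted by semicolons, each of 7 numbers parted by spaces: the shift along the tool's x, y, z normalised to -1 to 1, where 1 is 0.025 m, then the turn, a rotation vector about the tool's x, y, z normalised to -1 to 1, where 1 is 8 degrees, then the closure, from -1 (fully open) to 1 (shut). A call has exactly 10 rows; each row shifts and turns the commanded pose from where the row before left it, along the tool's axes as they then stand; what a row does not reach is not made up. A row lasts 1/10 s, in which the tool goes at most 50 mm and 8.59 degrees, less where a joint would pass 70% of its speed; a pose out of reach is approached as far as the arm can. A call with a number of a shift or a turn outside -1 to 1 is refused whole. A call with a gripper value outside its range is refused whole. The fingers move at their own pace and stop on an object; the grip force is fixed at half the most. Time passes only in rows, so rows that do not move let the fingers close, or fill a call up. It gives the time, the measured TCP pose, the force, the opening and the grip force at its end, in the units of the state.
- r.sense(): the state, without advancing time (a new reading comes with each control period).
- r.capture(name): name is "scene" or "top"; returns (picture, depth): 420x560x3 uint8, red, green, blue; 420x560 float32, m along the optical axis (not along the pixel's ray), 0 where there is no reading.
- r.get_calibration(name): a dict with "mtx" (3x3 intrinsics, pixels), "distortion" ([k1, k2, p1, p2, k3] as OpenCV has them; the pictures are not rectified), "extrinsics" (4x4, takes a point from camera to world coordinates). Camera axes: x right, y up, looking along -z (the intrinsics and any distortion apply to the point x, -y, -z); pixel columns grow to the right and rows downward; lengths in m; the calibration is good to about 2 mm. A picture is of the moment at which its call begins. get_calibration takes no time and is no camera call.
- r.finish_job(): hands the job in; it is judged then, once.
The state is a dict: "time_s": time; "joints": joint angles; "joint_velocities": joint speeds; "effort": joint torques, N m; "tcp_pos": TCP position; "ee_rot": TCP orientation; "wrist_force": force on the tool from outside, world axes, zero at the start; "moment": the same for the moment, N m; "gripper_width": opening from 0.0 (shut) to 1.0 (fully open); "gripper_force": force on a finger pad.
Only numpy, scipy, OpenCV 4.12 (cv2) and the standard library are available. Lean on these libraries where they do the work, as an engineer would, in place of code of your own. Each camera call takes 0.05 s, during which the arm holds its last target. There are 200 camera calls.

TASK

Put the filled terrine dish into the open drawer of the countertop unit, with its lid properly seated on the dish, and push the drawer fully shut. Keep the dish level, set it down gently, do not slam the drawer, and leave the bowl and the sauce bottle where they are.

Things in the scene. Friction and masses are not known exactly. Their poses are not given: they have to be found in the camera images.
- terrine: Filled open rectangular blue stoneware dish, 180 long (its x) x 60 wide (its y) x 62 mm high, walls 6 mm thick, about 0.5 kg, standing upright on the counter. The filling stops 20 mm below the rim. Origin: centre of its underside, z up. The outer width of 60 mm can be gripped across from above.
- lid: Blue lid lying right way up: plate 180 (x) x 60 (y) x 8 mm; on top a white grip bar 70 (x) x 18 (y) x 28 mm high; below a white block 160 x 40 x 8 mm that drops into the dish's 168 x 48 mm mouth (4 mm play). Origin: centre of the block's underside, z up; plate 8 to 16, grip 16 to 44 mm above it. Seated (either way round), its origin is centred 54 mm above the dish's origin.
- unit: Fixed stainless countertop drawer unit, 340 deep (its x, away from the robot) x 300 wide (its y) x 160 mm high. Origin: at counter level under the middle of its front edge; its x axis points into the unit. The opening behind the drawer front is 145 mm high to the underside of the top panel. Stacked ramekins are fixed on its top at the back, 220 to 320 mm behind the front edge, 70 mm high.
- drawer (a joint): How far the drawer is pulled out, in m along the unit's -x: 0 is shut, at most 0.25. It needs about 3 N to slide and stays where it is left.
- drawer_handle (a point): Centre of the horizontal steel bar handle on the drawer front, 140 mm long along the drawer's y, 35 mm off the front panel's outer face, 110 mm above the counter. Axes as the unit's (x points into the unit). The front panel is 18 mm thick and reaches from 14 to 140 mm above the counter; its inner face is 53 mm beyond this point along x.
- drawer_floor (a point): Point on the drawer's inner floor, 30 mm above the counter, at the middle of the front panel's inner face, 53 mm beyond the handle along x; moves with the drawer. Axes as the unit's. The inside runs from here 250 mm in +x and 126 mm to either side in y; its walls are 45 mm high. Only the part pulled out of the unit can be reached from above.
- bowl: Bystander: steel bowl, 110 mm wide, 50 mm high. Origin: centre of its underside.
- bottle: Bystander: yellow sauce bottle with red cap, 60 mm wide, 150 mm high. Origin: centre of its underside.
Not all that is in view belongs to the job. What is shaped like the terrine but pink or purple is not meant.

How it is judged:
By the outcome, as a careful person would: the job done as asked, in the order asked, and still so for the second after the job is handed in, with the robot touching nothing.
It also fails if it takes over 72 s, if anything falls off the work surface, if the arm or the gripper's body presses on something with over 40 N, if the wrist force passes 120 N, or if a joint passes its speed limit or range.

## Working session

There is one attempt and no reset: what is moved stays moved. The work goes in short steps, Python scripts to look and compute and a tool call to move; the robot and the scene stay as the last step left them, time stands still between calls to the robot, and variables do not carry over. Pictures are saved under pics/ and viewed, at most 10 in all, crops included, and the job is handed in when it is done.

Besides the shell and the picture viewer there is one more tool, called after "Request:" as name(argument=value, ...) on one line, values as JSON. jog_arm: Moves the arm, as the interface text tells. Scaled input: -1 to 1 covers 0.025 m each way for a shift and 8 degrees each way for a turn. Its arguments: {"type":"object","properties":{"plan":{"type":"string"}},"required":["plan"]}

```bash
mkdir -p pics
cat > h.py <<'E'
import numpy as np, cv2
from station import r
def cap(n):
    p,d=r.capture(n); np.savez(f'{n}.npz',p=p,d=d); return p,d
def load(n):
    z=np.load(f'{n}.npz'); return z['p'],z['d']
def cloud(n,d):
    c=r.get_calibration(n); K=np.array(c['mtx']);D=np.array(c['distortion']);E=np.array(c['extrinsics'])
    h,w=d.shape; u,v=np.meshgrid(np.arange(w),np.arange(h))
    q=cv2.undistortPoints(np.stack([u,v],-1).reshape(-1,1,2).astype(float),K,D).reshape(h,w,2)
    P=np.stack([q[...,0]*d,-q[...,1]*d,-d],-1)
    W=P@E[:3,:3].T+E[:3,3]; W[d==0]=np.nan
    return W
E
python3 - <<'E'
from h import *
for n in('top','scene'):
    p,d=cap(n); cv2.imwrite(f'pics/{n}0.png',p[...,::-1]); c=r.get_calibration(n); print(n,np.round(c['extrinsics'],3).tolist(),(d>0).mean())
s=r.sense(); print({k:np.round(v,3).tolist() for k,v in s.items()})
E
```

```text
top [[-0.015, 0.989, -0.147, 0.271], [-1.0, -0.017, -0.012, -0.099], [-0.014, 0.147, 0.989, 1.8], [0.0, 0.0, 0.0, 1.0]] 0.9961649659863946
scene [[0.97, 0.184, -0.158, 0.328], [-0.242, 0.741, -0.626, -0.938], [0.001, 0.646, 0.763, 1.147], [0.0, 0.0, 0.0, 1.0]] 0.9962925170068028
{'time_s': 0.1, 'joints': [79.389, 22.086, 0.39, -0.024, -68.411, -14.817], 'joint_velocities': [-0.048, -0.082, 0.17, 0.22, 0.009, 0.025], 'effort': [-0.001, -39.169, 18.794, 4.232, 0.013, -0.0], 'tcp_pos': [0.268, 0.564, 0.222], 'ee_rot': [[0.903, -0.43, -0.001], [-0.43, -0.903, -0.002], [0.0, 0.002, -1.0]], 'wrist_force': [-0.011, 0.85, 0.589], 'moment': [-0.001, -0.074, -0.04], 'gripper_force': 0.0, 'gripper_width': 1.0}
```

View pics/top0.png

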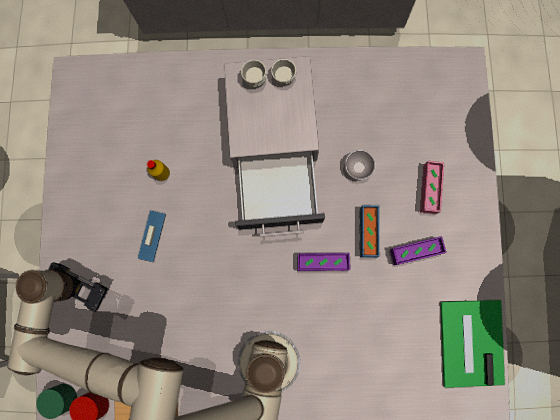

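View pics/scene0.png

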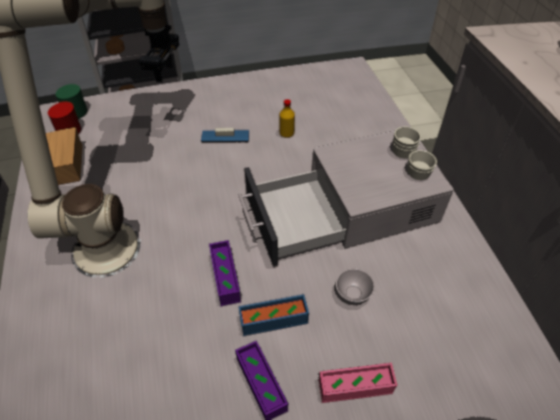

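The top view shows these candidates for the terrine: blue dish with orange filling (369,231), purple (323,262), purple (417,250) and pink (431,187). I pick the blue one. The blue lid with the white grip bar is at (151,236), the drawer is open with its handle at about (278,233), the bowl is at (359,166) and the bottle at (157,169).

```bash
cat > m.py <<'E'
from h import *
def rect(W,m):
    q=W[m]; q=q[~np.isnan(q).any(1)]
    c,s,a=cv2.minAreaRect(q[:,:2].astype(np.float32)*1000)
    if s[0]<s[1]: s=s[::-1]; a+=90
    return np.round(c,1),np.round(s,1),round((a+90)%180-90,1),np.round(np.percentile(q[:,2],[5,50,95])*1000,1),len(q)
E
python3 - <<'E'
from m import *
for n in('top','scene'):
    p,d=load(n); W=cloud(n,d); hsv=cv2.cvtColor(p,cv2.COLOR_RGB2HSV)
    blue=cv2.inRange(hsv,(98,90,40),(115,255,255))
    k,l,st,ce=cv2.connectedComponentsWithStats(blue)
    for i in range(1,k):
        if st[i,4]>80:
            m=l==i; z=np.nanmedian(W[m][:,2]); print(n,'blue',ce[i].round(),rect(W,m),'top only',rect(W,m&(W[...,2]>z-.006)))
    if n=='top':
        m=(W[...,2]>.052)&(W[...,2]<.075); m[:, :340]=0; m[:,400:]=0; m[:200]=0; print('dish rim',rect(W,m))
        m=(W[...,2]>.025)&(W[...,2]<.06); m[:, :130]=0; m[:,175:]=0; m[:205]=0;m[265:]=0; print('lid grip',rect(W,m))
        m=(W[...,2]>.006)&(W[...,2]<.06); m[:, :130]=0; m[:,175:]=0; m[:205]=0;m[265:]=0; print('lid all',rect(W,m))
        m=(W[...,2]>.145)&(W[...,2]<.17); m[:, :215]=0; m[:,330:]=0; m[165:]=0; print('unit top',rect(W,m))
        m=(W[...,2]>.13)&(W[...,2]<.15); m[:, :215]=0; m[:,340:]=0; m[:185]=0; m[235:]=0; print('front',rect(W,m))
        m=(W[...,2]>.1)&(W[...,2]<.125); m[:, :215]=0; m[:,340:]=0; m[:222]=0; m[245:]=0;print('handle',rect(W,m))
        m=(W[...,2]>.02)&(W[...,2]<.04); m[:, :240]=0; m[:,318:]=0; m[:155]=0; m[222:]=0;print('floor',rect(W,m))
        m=(W[...,2]>.01)&(W[...,2]<.2); m[:, :340]=0; m[:,380:]=0; m[:140]=0; m[188:]=0;print('bowl',rect(W,m))
        m=(W[...,2]>.01)&(W[...,2]<.2); m[:, :140]=0; m[:,175:]=0; m[:150]=0; m[185:]=0;print('bottle',rect(W,m))
        m=(W[...,2]>.05)&(W[...,2]<.075); m[:, :290]=0; m[:,352:]=0; m[:245]=0; m[280:]=0;print('purple',rect(W,m))
        print('counter',W[300,350],W[100,150])
a=load('top')[0][190:290,280:460,::-1]; b=load('scene')[0][280:350,220:330,::-1]
a=cv2.resize(a,(720,400)); b=cv2.resize(b,(314,200)); o=np.zeros((600,720,3),np.uint8);o[:400]=a;o[400:,:314]=b
cv2.imwrite('pics/crop.png',o)
E
```

```text
top blue [371. 231.] (array([ 448.5, -360.2]), array([175.6,  58. ]), -2.1, array([41.3, 57. , 66.8]), 186) top only (array([ 448.5, -360.2]), array([175.6,  58. ]), -2.1, array([52.1, 59.4, 67. ]), 137)
top blue [152. 236.] (array([447.8, 418. ]), array([177.9,  59.4]), -14.3, array([ 8.3, 15.7, 23.2]), 623) top only (array([447.7, 418. ]), array([177.6,  59.4]), -14.3, array([10.9, 16.3, 23.4]), 555)
dish rim (array([ 426.6, -357.3]), array([223.7, 205.7]), -1.7, array([53.6, 60.7, 67.9]), 360)
lid grip (array([451.8, 414.9]), array([155.8,  48.5]), -5.7, array([25.9, 42.1, 51.1]), 139)
lid all (array([453.8, 418.2]), array([216.9, 164.5]), 1.0, array([ 6.9, 15.7, 44. ]), 938)
unit top (array([874.3, -21.4]), array([346.3, 302.4]), 3.8, array([152.6, 159. , 165.4]), 7250)
front (array([482.9, -48.4]), array([298.6,  18.9]), -86.0, array([132.7, 138.6, 145.4]), 492)
handle (array([451.8, -15. ]), array([221.9,  41.5]), -86.4, array([104.7, 113.8, 121.5]), 244)
floor (array([621.4, -50.5]), array([277.6, 228.5]), -86.2, array([22.6, 29.3, 36.3]), 4265)
bowl (array([ 695.2, -343.9]), array([151.4, 123.5]), -5.0, array([11. , 27.4, 53.5]), 550)
bottle (array([706.7, 408.7]), array([153.9, 100.8]), 71.8, array([ 16.6,  97.8, 150.9]), 365)
purple (array([ 347.2, -197. ]), array([178.9,  59.9]), -89.8, array([51.4, 60.6, 67.9]), 260)
counter [ 0.20986287 -0.28989495 -0.0022803 ] [0.96571364 0.4420723  0.00360726]
scene blue [225. 136.] (array([450.6, 416.3]), array([171.2,  62.3]), -14.4, array([11.2, 16. , 20.4]), 355) top only (array([450.2, 413.8]), array([171.7,  57.4]), -16.0, array([12.1, 16.1, 20.5]), 343)
scene blue [275. 318.] (array([ 452.3, -365.3]), array([174.1,  62. ]), -2.0, array([13.2, 46. , 62.7]), 841) top only (array([ 452.3, -364.3]), array([174.1,  59.9]), -2.0, array([42.3, 55.4, 63.3]), 491)
```

View pics/crop.png

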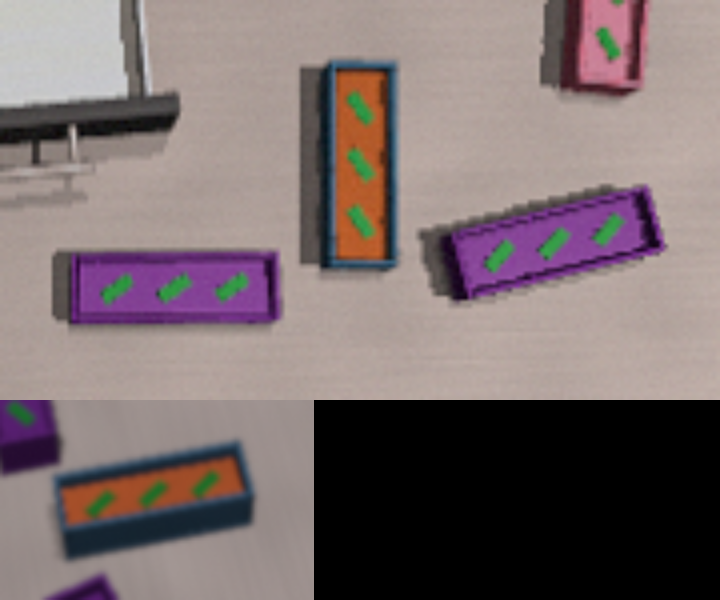

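The crop confirms the choice: blue walls with orange filling, and both neighbours are purple. From the measurements:
- **Dish:** about (0.450,-0.361), yaw -2°, size 176x58, rim about 60 mm, matching the given sizes.
- **Lid:** about (0.449,0.417), yaw -14.3°.
- **Drawer:** inner face (0.492,-0.048), yaw 4°, pulled out about 0.21 m.

Plan: dish into the drawer first, then the lid, then push.

Request:
jog_arm(plan="0 0 -0.4 0 0 -0.98 -1;0 0 -0.4 0 0 -0.98 -1;0 0 -0.4 0 0 -0.98 -1;0.23 0.5 0 0 0 0 -1;0.23 1 0 0 0 0 -1;0.23 1 0 0 0 0 -1;0.23 1 0 0 0 0 -1;0.23 1 0 0 0 0 -1;0.23 1 0 0 0 0 -1;0.23 1 0 0 0 0 -1")

```text
time_s: 1.1
tcp_pos: [0.3031, 0.3983, 0.2517]
ee_rot: [[0.999, -0.037, -0.001], [-0.037, -0.999, -0.002], [-0.001, 0.002, -1.0]]
wrist_force: [-0.6, -0.4, 1.2]
gripper_width: 1.0
gripper_force: 0.0
```

Request:
jog_arm(plan="0.23 1 0 0 0 0 -1;0.23 1 0 0 0 0 -1;0.23 1 0 0 0 0 -1;0.23 1 0 0 0 0 -1;0.23 1 0 0 0 0 -1;0.23 1 0 0 0 0 -1;0.23 1 0 0 0 0 -1;0.23 1 0 0 0 0 -1;0.23 1 0 0 0 0 -1;0.23 1 0 0 0 0 -1")

```text
time_s: 2.1
tcp_pos: [0.3515, 0.1468, 0.2518]
ee_rot: [[0.999, -0.037, -0.001], [-0.037, -0.999, -0.001], [-0.001, 0.001, -1.0]]
wrist_force: [0.3, 0.1, -0.3]
gripper_width: 1.0
gripper_force: 0.0
```

Request:
jog_arm(plan="0.23 1 0 0 0 0 -1;0.23 1 0 0 0 0 -1;0.23 1 0 0 0 0 -1;0.23 1 0 0 0 0 -1;0.23 1 0 0 0 0 -1;0.23 1 0 0 0 0 -1;0.23 1 0 0 0 0 -1;0.23 1 0 0 0 0 -1;0.23 1 0 0 0 0 -1;0.23 1 0 0 0 0 -1")

```text
time_s: 3.1
tcp_pos: [0.4002, -0.1043, 0.2518]
ee_rot: [[0.999, -0.037, -0.001], [-0.037, -0.999, 0.0], [-0.001, -0.0, -1.0]]
wrist_force: [0.4, 0.2, -0.3]
gripper_width: 1.002
gripper_force: 0.0
```

Request:
jog_arm(plan="0.23 1 0 0 0 0 -1;0.23 1 0 0 0 0 -1;0.23 1 0 0 0 0 -1;0.23 1 0 0 0 0 -1;0.23 1 0 0 0 0 -1;0.23 1 0 0 0 0 -1;0.23 1 0 0 0 0 -1;0.23 1 0 0 0 0 -1;0.2 0.8 0 0 0 0 -1;0 0 0 0 0 0 -1")

```text
time_s: 4.1
tcp_pos: [0.4441, -0.3261, 0.251]
ee_rot: [[0.999, -0.039, -0.002], [-0.039, -0.999, 0.001], [-0.002, -0.001, -1.0]]
wrist_force: [0.4, -0.3, 0.3]
gripper_width: 1.003
gripper_force: 0.0
```

```bash
cat >> m.py <<'E'
def ray(n,uv,z):
    c=r.get_calibration(n); E=np.array(c['extrinsics'])
    q=cv2.undistortPoints(np.float64(uv).reshape(-1,1,2),np.array(c['mtx']),np.array(c['distortion'])).reshape(-1,2)
    D=np.c_[q[:,0],-q[:,1],-np.ones(len(q))]@E[:3,:3].T; o=E[:3,3]
    return (o+D*((z-o[2])/D[:,2])[:,None])[:,:2]*1000
def outline(n,m,z):
    cs,_=cv2.findContours(m.astype(np.uint8),0,cv2.CHAIN_APPROX_NONE); c=max(cs,key=cv2.contourArea)
    P=ray(n,c.reshape(-1,2),z); b=cv2.minAreaRect(P.astype(np.float32)); return np.round(b[0],1),np.round(b[1],1),round(b[2],1)
def mask(p,lo,hi,roi):
    x0,y0,x1,y1=roi; m=np.zeros(p.shape[:2],np.uint8); h=cv2.cvtColor(p,cv2.COLOR_RGB2HSV)
    m[y0:y1,x0:x1]=cv2.inRange(h,lo,hi)[y0:y1,x0:x1]; return m
E
python3 - <<'E'
from m import *
B=((98,80,30),(116,255,255)); O=((3,120,60),(16,255,255)); Wt=((0,0,140),(180,60,255))
for n,rd,rl in(('top',(345,195,395,265),(130,205,172,268)),('scene',(232,288,315,340),(195,120,255,150))):
    p,d=load(n)
    print(n,'dish',outline(n,mask(p,*B,rd)|mask(p,*O,rd),.062),'fill',outline(n,mask(p,*O,rd),.042),'lid',outline(n,mask(p,*B,rl),.016))
E
```

```text
top dish (array([ 449.3, -356.5]), array([ 63.1, 178.3]), 87.9) fill (array([ 451.4, -362.9]), array([ 42.5, 166.3]), 87.9) lid (array([447.5, 417.5]), array([ 59.2, 177.3]), 76.1)
scene dish (array([ 452.2, -376.8]), array([ 82.9, 174.7]), 87.9) fill (array([ 453.5, -356.7]), array([ 37.3, 166.4]), 88.0) lid (array([449.1, 413.5]), array([ 57.9, 171. ]), 77.6)
```

Request:
jog_arm(plan="0.15 0.68 0 0 0 0 -1;0.15 0.68 0 0 0 0 -1;0 0 0.8 0 0 0 -1;0 0 1 0 0 0 -1;0 0 1 0 0 0 -1;0 0 1 0 0 0 -1;0 0 1 0 0 0 -1;0 0 1 0 0 0 -1;0 0 1 0 0 0 -1;0 0 0.2 0 0 0 -1")

```text
time_s: 5.1
tcp_pos: [0.4484, -0.3568, 0.0744]
ee_rot: [[0.999, -0.036, -0.007], [-0.036, -0.999, 0.004], [-0.007, -0.004, -1.0]]
wrist_force: [-0.2, 0.1, -0.4]
gripper_width: 0.998
gripper_force: 0.0
```

Request:
jog_arm(plan="0 0 0.6 0 0 0 -1;0 0 0.6 0 0 0 -1;0 0 0.6 0 0 0 -1;0 0 0.2 0 0 0 -1;0 0 0.1 0 0 0 -1;0 0 0 0 0 0 -1;0 0 0 0 0 0 0;0 0 0 0 0 0 0.3;0 0 0 0 0 0 0.6;0 0 0 0 0 0 1")

```text
time_s: 6.1
tcp_pos: [0.4518, -0.3591, 0.0255]
ee_rot: [[0.999, -0.033, 0.001], [-0.033, -0.999, -0.001], [0.001, 0.001, -1.0]]
wrist_force: [0.3, -2.7, -0.4]
gripper_width: 0.721
gripper_force: 1.4
```

Request:
jog_arm(plan="0 0 0 0 0 0 1;0 0 0 0 0 0 1;0 0 0 0 0 0 1;0 0 0 0 0 0 1;0 0 0 0 0 0 1;0 0 0 0 0 0 1;0 0 0 0 0 0 1;0 0 0 0 0 0 1;0 0 0 0 0 0 1;0 0 0 0 0 0 1")

```text
time_s: 7.1
tcp_pos: [0.4519, -0.3592, 0.0255]
ee_rot: [[0.999, -0.033, 0.001], [-0.033, -0.999, -0.001], [0.001, 0.001, -1.0]]
wrist_force: [-0.9, -4.9, 2.3]
gripper_width: 0.683
gripper_force: 30.0
```

Request:
jog_arm(plan="0 0 -0.1 0 0 0 1;0 0 -0.2 0 0 0 1;0 0 -0.4 0 0 0 1;0 0 -0.6 0 0 0 1;0 0 -0.8 0 0 0 1;0 0 -0.9 0 0 0 1;0 0 -1 0 0 0 1;0 0 -1 0 0 0 1;0 0 -1 0 0 0 1;0 0 -0.9 0 0 0 1")

```text
time_s: 8.1
tcp_pos: [0.451, -0.3578, 0.1988]
ee_rot: [[0.999, -0.033, -0.0], [-0.033, -0.999, 0.001], [-0.0, -0.001, -1.0]]
wrist_force: [-0.4, -0.4, -6.2]
gripper_width: 0.685
gripper_force: 30.0
```

Request:
jog_arm(plan="0 0 -0.5 0 0 -0.1 1;0 0 -0.2 0 0 -0.2 1;0.05 -0.15 0 0 0 -0.2 1;0.15 -0.35 0 0 0 -0.2 1;0.25 -0.55 0 0 0 -0.04 1;0.4 -0.8 0 0 0 0 1;0.4 -0.9 0 0 0 0 1;0.4 -0.9 0 0 0 0 1;0.4 -0.9 0 0 0 0 1;0.4 -0.9 0 0 0 0 1")

```text
time_s: 9.1
tcp_pos: [0.5037, -0.2164, 0.2141]
ee_rot: [[0.997, 0.071, -0.002], [0.071, -0.997, 0.001], [-0.002, -0.001, -1.0]]
wrist_force: [0.3, -1.0, -4.5]
gripper_width: 0.687
gripper_force: 30.0
```

Request:
jog_arm(plan="0.5 -0.8 0 0 0 0 1;0.5 -0.8 0 0 0 0 1;0.5 -0.8 0 0 0 0 1;0.5 -0.8 0 0 0 0 1;0.5 -0.8 0 0 0 0 1;0.5 -0.8 0 0 0 0 1;0.5 -0.8 0 0 0 0 1;0.4 -0.6 0 0 0 0 1;0.25 -0.3 0 0 0 0 1;0.1 -0.15 0 0 0 0 1")

```text
time_s: 10.1
tcp_pos: [0.5982, -0.0443, 0.2145]
ee_rot: [[0.997, 0.071, -0.001], [0.071, -0.997, -0.0], [-0.001, 0.0, -1.0]]
wrist_force: [0.4, -1.2, -4.3]
gripper_width: 0.688
gripper_force: 30.0
```

Run:
```python
from m import *
s=r.sense(); print(s['tcp_pos'],s['ee_rot'][0])
for n in('top','scene'):
    p,d=cap(n); cv2.imwrite(f'pics/{n}1.png',p[...,::-1])
a=load('top')[0][130:270,200:360,::-1]; b=load('scene')[0][120:300,210:380,::-1]
cv2.imwrite('pics/c1.png',np.hstack([cv2.resize(a,(400,400)),cv2.resize(b,(400,400))]))
```

```text
[ 0.59823443 -0.04432869  0.21448479] [ 9.97461946e-01  7.11946678e-02 -9.93147041e-04]
```

View pics/c1.png

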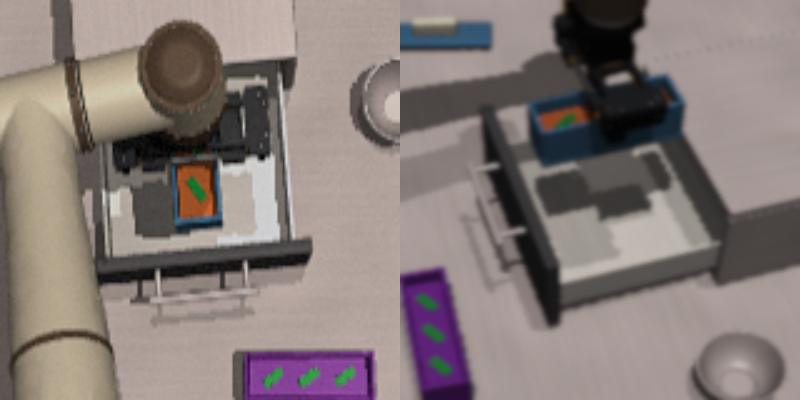

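The dish hangs level above the drawer interior: in the left half it sits around (197,190), between the front panel and the unit edge. I'll lower it now.

Request:
jog_arm(plan="0 0 0.3 0 0 0 1;0 0 0.6 0 0 0 1;0 0 0.8 0 0 0 1;0 0 0.8 0 0 0 1;0 0 0.8 0 0 0 1;0 0 0.8 0 0 0 1;0 0 0.7 0 0 0 1;0 0 0.5 0 0 0 1;0 0 0.3 0 0 0 1;0 0 0.2 0 0 0 1")

```text
time_s: 11.2
tcp_pos: [0.598, -0.0458, 0.0696]
ee_rot: [[0.998, 0.07, -0.0], [0.07, -0.998, -0.0], [-0.0, 0.0, -1.0]]
wrist_force: [-0.3, -0.4, -5.3]
gripper_width: 0.683
gripper_force: 30.0
```

Request:
jog_arm(plan="0 0 0.1 0 0 0 1;0 0 0.1 0 0 0 1;0 0 0.05 0 0 0 1;0 0 0.05 0 0 0 1;0 0 0.05 0 0 0 1;0 0 0.04 0 0 0 1;0 0 0.04 0 0 0 1;0 0 0.04 0 0 0 1;0 0 0 0 0 0 1;0 0 0 0 0 0 1")

```text
time_s: 12.2
tcp_pos: [0.598, -0.0454, 0.0583]
ee_rot: [[0.998, 0.07, -0.0], [0.07, -0.998, -0.0], [-0.0, 0.0, -1.0]]
wrist_force: [-0.5, 0.0, -5.3]
gripper_width: 0.684
gripper_force: 30.0
```

Request:
jog_arm(plan="0 0 0.03 0 0 0 1;0 0 0.03 0 0 0 1;0 0 0.02 0 0 0 1;0 0 0.02 0 0 0 1;0 0 0.02 0 0 0 1;0 0 0 0 0 0 1;0 0 0 0 0 0 1;0 0 0 0 0 0 1;0 0 0 0 0 0 1;0 0 0 0 0 0 1")

```text
time_s: 13.2
tcp_pos: [0.598, -0.0454, 0.0555]
ee_rot: [[0.998, 0.07, -0.0], [0.07, -0.998, -0.0], [-0.0, 0.0, -1.0]]
wrist_force: [-2.3, 0.4, -2.5]
gripper_width: 0.685
gripper_force: 30.0
```

Request:
jog_arm(plan="0 0 0.02 0 0 0 1;0 0 0.01 0 0 0 1;0 0 0 0 0 0 1;0 0 0 0 0 0 1;0 0 0 0 0 0 -0.5;0 0 0 0 0 0 -1;0 0 0 0 0 0 -1;0 0 0 0 0 0 -1;0 0 0 0 0 0 -1;0 0 0 0 0 0 -1")

```text
time_s: 14.2
tcp_pos: [0.598, -0.0454, 0.0544]
ee_rot: [[0.998, 0.07, -0.0], [0.07, -0.998, -0.0], [-0.0, 0.0, -1.0]]
wrist_force: [0.1, 0.3, 0.5]
gripper_width: 0.993
gripper_force: 0.0
```

Request:
jog_arm(plan="0 0 -0.1 0 0 0 -1;0 0 -0.3 0 0 0 -1;0 0 -0.5 0 0 0 -1;0 0 -0.8 0 0 0 -1;0 0 -1 0 0 0 -1;0 0 -1 0 0 0 -1;0 0 -1 0 0 0 -1;0 0 -1 0 0 0 -1;0 0 -1 0 0 0 -1;0 0 -1 0 0 0 -1")

```text
time_s: 15.2
tcp_pos: [0.5979, -0.0454, 0.2497]
ee_rot: [[0.998, 0.07, 0.002], [0.07, -0.998, 0.0], [0.002, -0.0, -1.0]]
wrist_force: [0.4, 0.0, 0.9]
gripper_width: 0.996
gripper_force: 0.0
```

Request:
jog_arm(plan="-0.1 -0.5 0 0 0 0 -1;-0.25 -1 0 0 0 0 -1;-0.25 -1 0 0 0 0 -1;-0.25 -1 0 0 0 0 -1;-0.25 -1 0 0 0 0 -1;-0.25 -1 0 0 0 0 -1;-0.25 -1 0 0 0 0 -1;-0.25 -1 0 0 0 0 -1;-0.25 -1 0 0 0 0 -1;-0.25 -1 0 0 0 0 -1")

```text
time_s: 16.2
tcp_pos: [0.5218, 0.1885, 0.2475]
ee_rot: [[0.998, 0.07, 0.0], [0.07, -0.998, 0.0], [0.0, -0.0, -1.0]]
wrist_force: [0.5, 0.1, -0.1]
gripper_width: 0.999
gripper_force: 0.0
```

Request:
jog_arm(plan="-0.25 -1 0 0 0 0 -1;-0.25 -1 0 0 0 0 -1;-0.25 -1 0 0 0 0 -1;-0.25 -1 0 0 0 0 -1;-0.25 -1 0 0 0 0 -1;-0.25 -1 0 0 0 0 -1;-0.25 -1 0 0 0 0 -1;0 -0.5 0 0 0 0.75 -1;0 0 0 0 0 0.75 -1;0 0 0 0 0 0.75 -1")

```text
time_s: 17.2
tcp_pos: [0.4652, 0.372, 0.2471]
ee_rot: [[0.97, -0.245, -0.0], [-0.245, -0.97, -0.0], [-0.0, 0.0, -1.0]]
wrist_force: [0.3, 0.3, 0.7]
gripper_width: 1.003
gripper_force: 0.0
```

Run:
```python
from m import *
B=((98,80,30),(116,255,255)); O=((3,120,60),(16,255,255))
p,d=cap('top'); q,_=cap('scene')
for n,i,R in(('top',p,(235,150,325,225)),('scene',q,(240,160,345,260))):
    print(n,'dish',outline(n,mask(i,*B,R)|mask(i,*O,R),.092),'fill',outline(n,mask(i,*O,R),.072))
q0=mask(q,(0,0,130),(180,70,255),(205,122,245,140)); print('bar scene',outline('scene',q0,.044))
a=p[130:270,200:360,::-1]; b=q[120:300,210:380,::-1]; cv2.imwrite('pics/c2.png',np.hstack([cv2.resize(a,(400,400)),cv2.resize(b,(400,400))]))
print(r.sense()['tcp_pos'],r.sense()['joints'])
```

```text
top dish (array([593.2, -45.5]), array([182.5,  58.7]), 3.8) fill (array([599. , -45.2]), array([164.9,  46. ]), 4.1)
scene dish (array([598.1, -68.8]), array([178.5,  96.5]), 4.2) fill (array([602.4, -36.9]), array([162.8,  31.1]), 4.2)
bar scene (array([421.1, 443. ]), array([47.2, 82.1]), 75.4)
[0.46541397 0.37155434 0.24723447] [ 5.41600953e+01  1.82643175e+01 -1.59806679e+00 -1.24560365e-02
 -7.01419245e+01  2.18953869e+01]
```

View pics/c2.png

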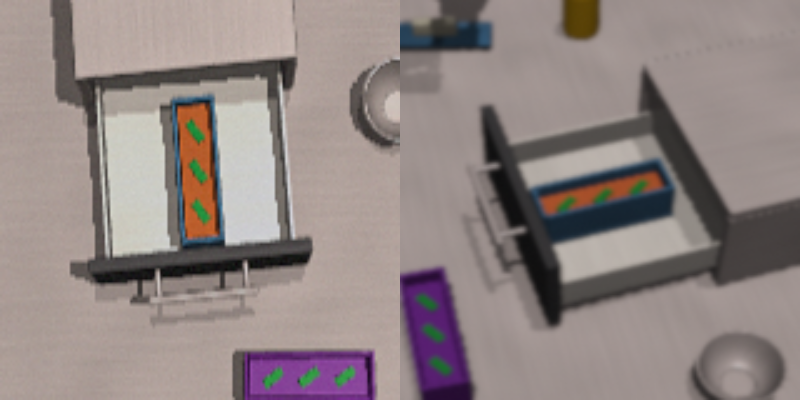

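The dish stands level in the drawer: left half centre (197,170), clear of the front panel and the unit edge. Its centre is about (0.5975,-0.0454), yaw 4°. Next I'll pick up the lid.

Request:
jog_arm(plan="-0.55 -0.77 0 0 0 0 -1;-0.55 -0.77 0 0 0 0 -1;0 0 0.8 0 0 0 -1;0 0 1 0 0 0 -1;0 0 1 0 0 0 -1;0 0 1 0 0 0 -1;0 0 1 0 0 0 -1;0 0 1 0 0 0 -1;0 0 1 0 0 0 -1;0 0 0.6 0 0 0 -1")

```text
time_s: 18.3
tcp_pos: [0.4477, 0.4144, 0.0602]
ee_rot: [[0.971, -0.24, -0.002], [-0.24, -0.971, -0.002], [-0.001, 0.003, -1.0]]
wrist_force: [0.7, -0.7, -1.1]
gripper_width: 0.996
gripper_force: 0.0
```

Run:
```python
from m import *
p,d=cap('top'); q,_=cap('scene'); print(r.sense()['tcp_pos'])
a=p[200:275,110:210,::-1]; b=q[95:165,180:270,::-1]; cv2.imwrite('pics/c3.png',np.hstack([cv2.resize(a,(400,400)),cv2.resize(b,(400,400))]))
```

```text
[0.44738324 0.41385674 0.05975413]
```

View pics/c3.png

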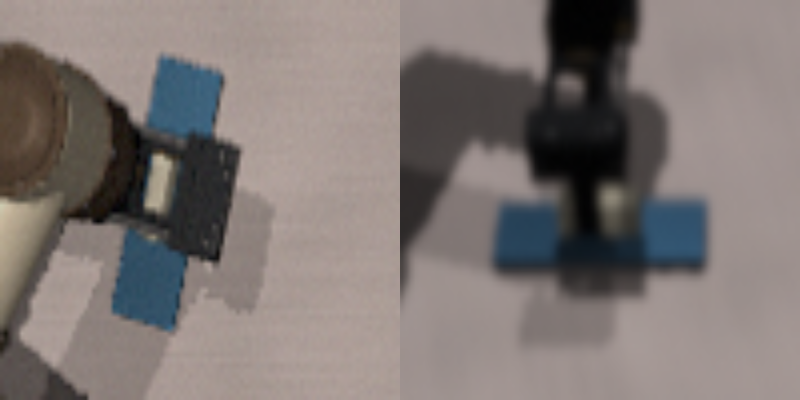

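The fingers straddle the white grip bar, roughly at its middle: left half bar (160,183), lid ends at (190,60) and (145,325). I'll descend and close.

Request:
jog_arm(plan="0 0 0.5 0 0 0 -1;0 0 0.5 0 0 0 -1;0 0 0.3 0 0 0 -1;0 0 0.2 0 0 0 -1;0 0 0.07 0 0 0 -1;0 0 0 0 0 0 -0.3;0 0 0 0 0 0 0;0 0 0 0 0 0 0.2;0 0 0 0 0 0 0.4;0 0 0 0 0 0 0.5")

```text
time_s: 19.4
tcp_pos: [0.4487, 0.4155, 0.0231]
ee_rot: [[0.97, -0.242, 0.0], [-0.242, -0.97, 0.0], [0.0, -0.0, -1.0]]
wrist_force: [-0.3, -0.9, 0.5]
gripper_width: 0.635
gripper_force: 0.0
```

Request:
jog_arm(plan="0 0 0 0 0 0 0.6;0 0 0 0 0 0 0.7;0 0 0 0 0 0 1;0 0 0 0 0 0 1;0 0 0 0 0 0 1;0 0 0 0 0 0 1;0 0 0 0 0 0 1;0 0 0 0 0 0 1;0 0 0 0 0 0 1;0 0 0 0 0 0 1")

```text
time_s: 20.4
tcp_pos: [0.4487, 0.4156, 0.0229]
ee_rot: [[0.97, -0.242, 0.0], [-0.242, -0.97, 0.0], [0.0, -0.0, -1.0]]
wrist_force: [0.7, 1.5, -0.2]
gripper_width: 0.202
gripper_force: 30.0
```

Request:
jog_arm(plan="0 0 -0.1 0 0 0 1;0 0 -0.3 0 0 0 1;0 0 -0.6 0 0 0 1;0 0 -1 0 0 0 1;0 0 -1 0 0 0 1;0 0 -1 0 0 0 1;0 0 -1 0 0 0 1;0 0 -1 0 0 -0.75 1;0 0 -1 0 0 -0.75 1;0 0 -1 0 0 -0.77 1")

```text
time_s: 21.4
tcp_pos: [0.448, 0.4146, 0.2239]
ee_rot: [[0.997, 0.077, -0.001], [0.077, -0.997, -0.001], [-0.001, 0.001, -1.0]]
wrist_force: [0.0, -0.2, -1.8]
gripper_width: 0.201
gripper_force: 30.0
```

Request:
jog_arm(plan="0.12 0.4 0 0 0 0 1;0.2 0.8 0 0 0 0 1;0.25 1 0 0 0 0 1;0.25 1 0 0 0 0 1;0.25 1 0 0 0 0 1;0.25 1 0 0 0 0 1;0.25 1 0 0 0 0 1;0.25 1 0 0 0 0 1;0.25 1 0 0 0 0 1;0.25 1 0 0 0 0 1")

```text
time_s: 22.4
tcp_pos: [0.5219, 0.1869, 0.2206]
ee_rot: [[0.998, 0.07, -0.005], [0.07, -0.998, -0.002], [-0.005, 0.002, -1.0]]
wrist_force: [-1.0, 0.8, -1.5]
gripper_width: 0.203
gripper_force: 30.0
```

Request:
jog_arm(plan="0.25 1 0 0 0 0 1;0.25 1 0 0 0 0 1;0.25 1 0 0 0 0 1;0.25 1 0 0 0 0 1;0.25 1 0 0 0 0 1;0.25 1 0 0 0 0 1;0.25 1 0 0 0 0 1;0.25 1 0 0 0 0 1;0.2 0.8 0 0 0 0 1;0.15 0.6 0 0 0 0 1")

```text
time_s: 23.4
tcp_pos: [0.5971, -0.0425, 0.2206]
ee_rot: [[0.998, 0.069, -0.005], [0.069, -0.998, -0.0], [-0.005, 0.0, -1.0]]
wrist_force: [-0.1, 0.5, -1.0]
gripper_width: 0.208
gripper_force: 30.0
```

Request:
jog_arm(plan="0 0 0.2 0 0 0 1;0 0 0.4 0 0 0 1;0 0 0.5 0 0 0 1;0 0 0.5 0 0 0 1;0 0 0.3 0 0 0 1;0 0 0.1 0 0 0 1;0 0 0 0 0 0 1;0 0 0 0 0 0 1;0 0 0 0 0 0 1;0 0 0 0 0 0 1")

```text
time_s: 24.4
tcp_pos: [0.5991, -0.0398, 0.1733]
ee_rot: [[0.997, 0.073, 0.001], [0.073, -0.997, 0.0], [0.001, -0.0, -1.0]]
wrist_force: [1.1, -0.9, -1.3]
gripper_width: 0.206
gripper_force: 30.0
```

Run:
```python
from m import *
B=((98,80,30),(116,255,255))
p,d=cap('top'); q,_=cap('scene'); s=r.sense(); t=s['tcp_pos']; print(t,np.round(s['ee_rot'],4).tolist(),s['joints'])
z=t[2]-.0229+.016
for n,i,R in(('top',p,(235,140,325,225)),('scene',q,(230,140,355,260))):
    m=mask(i,*B,R); k=cv2.convexHull(cv2.findNonZero(m)); P=ray(n,k.reshape(-1,2),z); b=cv2.minAreaRect(P.astype(np.float32)); print(n,b, m.sum()//255)
a=p[130:250,220:340,::-1]; b=q[110:260,220:370,::-1]; cv2.imwrite('pics/c4.png',np.hstack([cv2.resize(a,(400,400)),cv2.resize(b,(400,400))]))
```

```text
[ 0.59903898 -0.03987852  0.17314842] [[0.9974, 0.0727, 0.0007], [0.0727, -0.9974, 0.0001], [0.0007, -0.0001, -1.0]] [ 1.16281184e+01  2.18304401e+01 -7.30754868e+00  3.31347249e-04
 -6.08207099e+01  8.25395001e+01]
top ((535.5319213867188, -47.01112747192383), (87.41706848144531, 63.05764389038086), 4.253873825073242) 429
scene ((593.674072265625, -94.75727081298828), (198.1260223388672, 162.5092010498047), 2.4337158203125) 1391
```

View pics/c4.png

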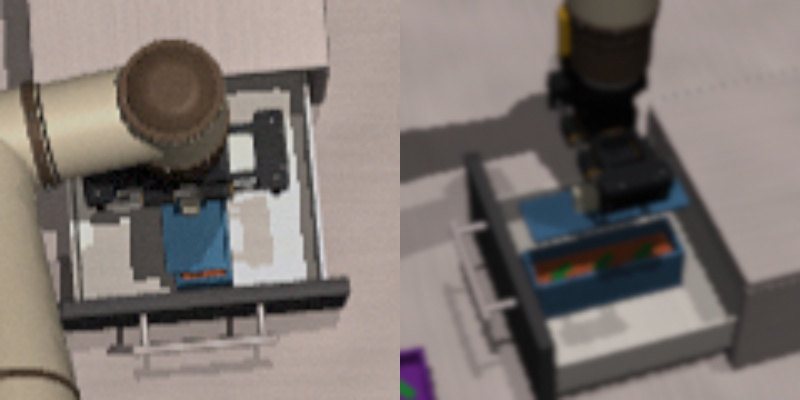

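The lid hangs level above the dish and about 5 mm to its +y side, and the dish's orange filling is visible below it (scene half, 540–680,255). I'll measure the lid and rim ends in the same picture.

Run:
```python
from m import *
t=np.array([.59904,-.03988])*1000; ux=np.array([.9974,.0727]); vy=np.array([.0727,-.9974])
def uv(n,z,lo=(98,80,30)):
    p,_=load(n); m=mask(p,lo,(116,255,255),(235,140,345,245) if n=='scene' else (235,140,325,225))
    px=cv2.findNonZero(m).reshape(-1,2); P=ray(n,px,z)-t; h=cv2.cvtColor(p,cv2.COLOR_RGB2HSV)[px[:,1],px[:,0]]
    return np.c_[P@ux,P@vy],h
for n in('scene','top'):
    for nm,z in(('lid',.1663),('dish',.092)):
        q,h=uv(n,z); print(n,nm)
        for v in range(-35,60,6):
            s=(abs(q[:,1]-v)<3); 
            if s.sum()>4: print(v,s.sum(),q[s,0].min().round(1),q[s,0].max().round(1),'V',np.median(h[s,2]))
p,_=load('scene'); c=p[165:240,250:345,::-1]; cv2.imwrite('pics/c5.png',cv2.resize(c,None,fx=8,fy=8,interpolation=cv2.INTER_CUBIC))
```

```text
scene lid
-29 10 -86.2 -36.7 V 88.5
-23 30 -87.3 -31.1 V 92.0
-17 29 -88.5 -30.8 V 92.0
-11 34 -88.1 87.5 V 92.0
-5 32 -86.5 90.1 V 92.5
1 37 -87.6 91.3 V 93.0
7 40 -87.2 89.8 V 94.5
13 55 -86.8 91.1 V 95.0
19 95 -87.9 90.8 V 84.0
25 94 -87.5 90.6 V 96.0
31 75 -86.0 89.0 V 85.0
43 15 -105.0 18.1 V 41.0
49 88 -106.1 53.8 V 36.0
55 85 -108.3 55.1 V 34.0
scene dish
-35 87 -68.7 122.8 V 89.0
-29 18 -64.1 116.6 V 72.0
-17 53 -87.5 80.3 V 39.0
-11 85 -89.9 84.7 V 35.0
-5 53 -91.1 83.2 V 33.0
1 9 -90.5 84.6 V 51.0
7 5 -91.7 84.5 V 65.0
13 7 -91.2 85.9 V 67.0
25 6 -91.8 85.7 V 73.5
31 15 -90.1 85.6 V 73.0
37 85 -91.3 84.1 V 65.0
43 91 -90.8 81.1 V 51.0
49 86 -90.2 75.3 V 52.0
55 85 -88.6 73.8 V 52.0
top lid
-29 21 -89.1 -22.0 V 109.0
-23 38 -92.9 -22.3 V 104.0
-17 47 -106.7 -22.9 V 103.0
-11 42 -107.3 -20.2 V 101.5
-5 36 -107.6 -37.5 V 103.0
1 35 -105.2 -38.1 V 104.0
7 34 -105.5 -35.6 V 106.0
13 43 -106.1 -22.3 V 107.0
19 42 -106.7 -22.9 V 110.0
25 44 -107.2 -23.5 V 115.0
31 45 -104.2 -24.1 V 110.0
top dish
-29 36 -78.3 -7.9 V 106.0
-23 42 -96.2 -8.6 V 103.5
-17 46 -96.8 -6.0 V 103.0
-11 36 -97.4 -20.3 V 103.0
-5 35 -94.3 -24.4 V 104.0
1 30 -94.9 -24.7 V 103.0
7 38 -95.5 -8.2 V 105.0
13 39 -95.8 -12.0 V 110.0
19 40 -96.4 -8.8 V 109.5
25 42 -97.0 -9.5 V 116.0
31 44 -93.9 -10.1 V 110.0
```

View pics/c5.png

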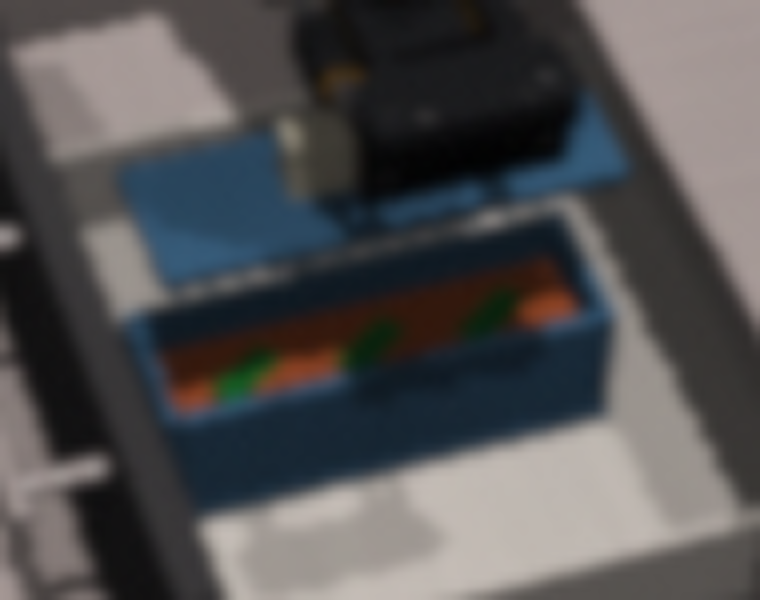

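In this zoom, the lid plate ends measure u = -87.5..90.7 mm and the dish rim ends u = -91.3..85.5 mm. The lid therefore has to shift -4.4 mm along tool x and +5.4 mm along tool y.

Request:
jog_arm(plan="-0.09 0.11 0 0 0 0 1;-0.09 0.11 0 0 0 0.02 1;0 0 0.2 0 0 0 1;0 0 0.4 0 0 0 1;0 0 0.5 0 0 0 1;0 0 0.5 0 0 0 1;0 0 0.3 0 0 0 1;0 0 0.2 0 0 0 1;0 0 0 0 0 0 1;0 0 0 0 0 0 1")

```text
time_s: 25.5
tcp_pos: [0.5951, -0.0457, 0.1205]
ee_rot: [[0.998, 0.07, 0.001], [0.07, -0.998, -0.0], [0.001, 0.0, -1.0]]
wrist_force: [0.1, -0.4, -2.2]
gripper_width: 0.206
gripper_force: 30.0
```

Request:
jog_arm(plan="0 0 0.08 0 0 0 1;0 0 0.08 0 0 0 1;0 0 0.06 0 0 0 1;0 0 0.06 0 0 0 1;0 0 0.05 0 0 0 1;0 0 0.05 0 0 0 1;0 0 0.05 0 0 0 1;0 0 0.03 0 0 0 1;0 0 0 0 0 0 1;0 0 0 0 0 0 1")

```text
time_s: 26.5
tcp_pos: [0.5948, -0.0457, 0.1088]
ee_rot: [[0.998, 0.07, 0.0], [0.07, -0.998, -0.0], [0.0, 0.0, -1.0]]
wrist_force: [-0.0, -0.4, -2.0]
gripper_width: 0.203
gripper_force: 30.0
```

The lid block is 6 mm inside the mouth without touching. I'll lower the last 2 mm.

Request:
jog_arm(plan="0 0 0.03 0 0 0 1;0 0 0.02 0 0 0 1;0 0 0.02 0 0 0 1;0 0 0.02 0 0 0 1;0 0 0 0 0 0 1;0 0 0 0 0 0 1;0 0 0 0 0 0 1;0 0 0 0 0 0 1;0 0 0 0 0 0 1;0 0 0 0 0 0 1")

```text
time_s: 27.5
tcp_pos: [0.5948, -0.0457, 0.1069]
ee_rot: [[0.998, 0.07, 0.0], [0.07, -0.998, -0.0], [0.0, 0.0, -1.0]]
wrist_force: [-3.5, 1.4, 3.2]
gripper_width: 0.203
gripper_force: 30.0
```

Contact came at TCP z 0.1069 against 0.107 expected for a seated lid. Releasing.

Request:
jog_arm(plan="0 0 0 0 0 0 0.4;0 0 0 0 0 0 0.2;0 0 0 0 0 0 0;0 0 0 0 0 0 0;0 0 0 0 0 0 0;0 0 -0.1 0 0 0 0;0 0 -0.3 0 0 0 0;0 0 -0.6 0 0 0 0;0 0 -1 0 0 0 0;0 0 -1 0 0 0 0")

```text
time_s: 28.5
tcp_pos: [0.5947, -0.0457, 0.1828]
ee_rot: [[0.998, 0.07, -0.0], [0.07, -0.998, -0.0], [-0.0, 0.0, -1.0]]
wrist_force: [-0.3, -0.6, 0.4]
gripper_width: 0.504
gripper_force: 0.0
```

Request:
jog_arm(plan="0 0 -1 0 0 0 0;0 0 -1 0 0 0 0;-0.3 0 -0.5 0 0 0 1;-0.8 0 0 0 0 0 1;-1 0 0 0 0 0 1;-1 0 0 0 0 0 1;-1 0 0 0 0 0 1;-1 0 0 0 0 0 1;-1 0 0 0 0 0 1;-1 0 0 0 0 0 1")

```text
time_s: 29.5
tcp_pos: [0.4158, -0.0583, 0.2438]
ee_rot: [[0.998, 0.07, -0.001], [0.07, -0.998, 0.0], [-0.001, -0.0, -1.0]]
wrist_force: [-0.3, -0.1, 0.1]
gripper_width: 0.006
gripper_force: 0.0
```

Run:
```python
from m import *
B=((98,80,30),(116,255,255))
p,d=cap('top'); q,e=cap('scene'); print(r.sense()['tcp_pos'])
for n,d in(('top',d),('scene',e)):
    i=load(n)[0]; R=(235,150,325,225) if n=='top' else (240,140,345,260)
    m=mask(i,(98,80,60),(116,255,255),R)>0; W=cloud(n,d)[m]; W=W[W[:,2]>.085]
    A=np.c_[W[:,:2]-W[:,:2].mean(0),np.ones(len(W))]; c=np.linalg.lstsq(A,W[:,2],rcond=None)[0]; print(n,len(W),'plane slope,height',c.round(4),outline(n,m,.1))
b=q[140:260,235:355,::-1]; a=p[140:260,220:340,::-1]; cv2.imwrite('pics/c6.png',np.hstack([cv2.resize(a,(400,400)),cv2.resize(b,(400,400))]))
```

```text
[ 0.41430744 -0.05850887  0.24407974]
top 590 plane slope,height [-0.0068  0.0145  0.0991] (array([603.8, -44.9]), array([157.3,  58.5]), 3.8)
scene 724 plane slope,height [-0.0067  0.0472  0.099 ] (array([594.1, -55.5]), array([177.6,  71.5]), 3.4)
```

View pics/c6.png

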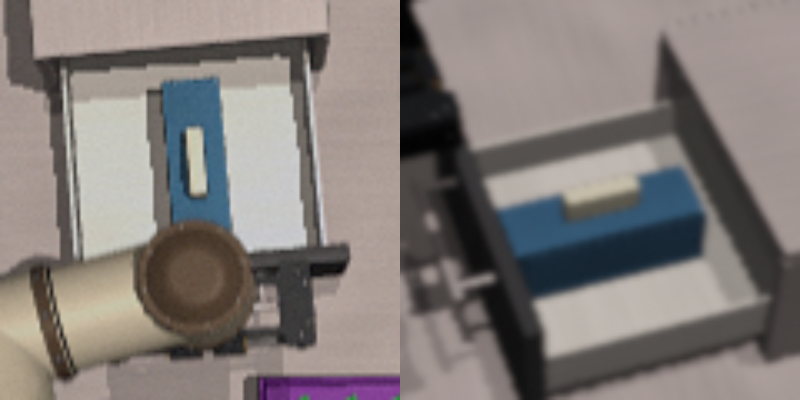

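The lid is seated flush and level on the dish: plate top measured at 99 mm against 100 expected, grip bar at (195,160) and (600,197). Next I'll move in front of the handle.

Request:
jog_arm(plan="-0.4 -0.1 0 0 0 0 1;-0.2 -0.05 0 0 0 0 1;0 0 0.6 0 0 0 1;0 0 1 0 0 0 1;0 0 1 0 0 0 1;0 0 1 0 0 0 1;0 0 1 0 0 0 1;0 0 1 0 0 0 1;0 0 0.6 0 0 0 1;0 0 0.15 0 0 0 1")

```text
time_s: 30.6
tcp_pos: [0.4014, -0.0556, 0.0836]
ee_rot: [[0.998, 0.07, -0.004], [0.07, -0.998, -0.001], [-0.004, 0.001, -1.0]]
wrist_force: [-0.6, 1.2, -0.1]
gripper_width: 0.004
gripper_force: 0.0
```

Request:
jog_arm(plan="0.2 0 0 0 0 0 1;0.2 0 0 0 0 0 1;0.2 0 0 0 0 0 1;0.1 0 0 0 0 0 1;0.1 0 0 0 0 0 1;0.1 0 0 0 0 0 1;0.1 0 0 0 0 0 1;0.1 0 0 0 0 0 1;0.1 0 0 0 0 0 1;0.1 0 0 0 0 0 1")

```text
time_s: 31.6
tcp_pos: [0.4344, -0.0533, 0.0851]
ee_rot: [[0.998, 0.07, -0.001], [0.07, -0.998, -0.0], [-0.001, 0.0, -1.0]]
wrist_force: [-3.3, 0.5, 1.9]
gripper_width: 0.001
gripper_force: 1.6
```

Request:
jog_arm(plan="0.15 0 0 0 0 0 1;0.2 0 0 0 0 0 1;0.25 0 0 0 0 0 1;0.3 0 0 0 0 0 1;0.3 0 0 0 0 0 1;0.3 0 0 0 0 0 1;0.3 0 0 0 0 0 1;0.3 0 0 0 0 0 1;0.3 0 0 0 0 0 1;0.3 0 0 0 0 0 1")

```text
time_s: 32.6
tcp_pos: [0.5028, -0.0484, 0.0852]
ee_rot: [[0.998, 0.07, -0.0], [0.07, -0.998, -0.0], [-0.0, 0.0, -1.0]]
wrist_force: [-3.1, -1.3, -0.5]
gripper_width: 0.01
gripper_force: 1.7
```

Request:
jog_arm(plan="0.3 0 0 0 0 0 1;0.3 0 0 0 0 0 1;0.3 0 0 0 0 0 1;0.3 0 0 0 0 0 1;0.3 0 0 0 0 0 1;0.3 0 0 0 0 0 1;0.3 0 0 0 0 0 1;0.3 0 0 0 0 0 1;0.3 0 0 0 0 0 1;0.3 0 0 0 0 0 1")

```text
time_s: 33.6
tcp_pos: [0.5777, -0.0431, 0.0852]
ee_rot: [[0.998, 0.07, -0.0], [0.07, -0.998, 0.0], [-0.0, -0.0, -1.0]]
wrist_force: [-4.2, -1.9, -1.4]
gripper_width: 0.005
gripper_force: 1.7
```

Request:
jog_arm(plan="0.25 0 0 0 0 0 1;0.2 0 0 0 0 0 1;0.2 0 0 0 0 0 1;0.2 0 0 0 0 0 1;0.15 0 0 0 0 0 1;0.12 0 0 0 0 0 1;0.1 0 0 0 0 0 1;0.1 0 0 0 0 0 1;0.1 0 0 0 0 0 1;0.1 0 0 0 0 0 1")

```text
time_s: 34.6
tcp_pos: [0.6151, -0.0405, 0.0853]
ee_rot: [[0.998, 0.07, -0.0], [0.07, -0.998, -0.0], [-0.0, 0.0, -1.0]]
wrist_force: [-3.1, -1.2, -1.8]
gripper_width: 0.004
gripper_force: 1.6
```

Request:
jog_arm(plan="0.08 0 0 0 0 0 1;0.08 0 0 0 0 0 1;0.08 0 0 0 0 0 1;0.06 0 0 0 0 0 1;0.06 0 0 0 0 0 1;0.06 0 0 0 0 0 1;0.06 0 0 0 0 0 1;0.04 0 0 0 0 0 1;0.04 0 0 0 0 0 1;0.04 0 0 0 0 0 1")

```text
time_s: 35.6
tcp_pos: [0.63, -0.0394, 0.0853]
ee_rot: [[0.998, 0.07, -0.0], [0.07, -0.998, 0.0], [-0.0, -0.0, -1.0]]
wrist_force: [-2.4, -1.0, -2.1]
gripper_width: 0.006
gripper_force: 1.5
```

Request:
jog_arm(plan="0.04 0 0 0 0 0 1;0.04 0 0 0 0 0 1;0.04 0 0 0 0 0 1;0.04 0 0 0 0 0 1;0.04 0 0 0 0 0 1;0.04 0 0 0 0 0 1;0.02 0 0 0 0 0 1;0.02 0 0 0 0 0 1;0 0 0 0 0 0 1;0 0 0 0 0 0 1")

```text
time_s: 36.6
tcp_pos: [0.6367, -0.039, 0.0853]
ee_rot: [[0.998, 0.07, -0.0], [0.07, -0.998, 0.0], [-0.0, -0.0, -1.0]]
wrist_force: [-4.1, -0.9, -0.7]
gripper_width: 0.005
gripper_force: 2.0
```

Request:
jog_arm(plan="0.03 0 0 0 0 0 1;0.03 0 0 0 0 0 1;0.03 0 0 0 0 0 1;0.03 0 0 0 0 0 1;0.02 0 0 0 0 0 1;0.02 0 0 0 0 0 1;0.02 0 0 0 0 0 1;0 0 0 0 0 0 1;0 0 0 0 0 0 1;0 0 0 0 0 0 1")

```text
time_s: 37.6
tcp_pos: [0.6367, -0.0391, 0.0852]
ee_rot: [[0.998, 0.069, -0.01], [0.069, -0.998, -0.001], [-0.01, 0.0, -1.0]]
wrist_force: [-13.8, -0.5, 6.1]
gripper_width: 0.002
gripper_force: 6.9
```

The TCP stalled at x 0.6367 as the force rose to 14 N, so the drawer is on its stop. I'll back off, lift and check.

Request:
jog_arm(plan="-0.1 0 0 0 0 0 1;-0.2 0 0 0 0 0 1;-0.5 0 0 0 0 0 1;-0.8 0 0 0 0 0 1;-1 0 0 0 0 0 1;-1 0 -0.3 0 0 0 1;-1 0 -0.8 0 0 0 1;-1 0 -1 0 0 0 1;-1 0 -1 0 0 0 1;0 0 -1 0 0 0 1")

```text
time_s: 38.6
tcp_pos: [0.4761, -0.05, 0.1901]
ee_rot: [[0.998, 0.07, 0.005], [0.07, -0.998, 0.001], [0.005, -0.001, -1.0]]
wrist_force: [2.5, -0.0, 0.2]
gripper_width: 0.004
gripper_force: 0.0
```

Run:
```python
from m import *
p,d=cap('top'); q,e=cap('scene'); s=r.sense(); print(s['tcp_pos'],s['time_s'],s['wrist_force'])
W=cloud('top',d); m=(W[...,2]>.13)&(W[...,2]<.149); m[:,:215]=0; m[:,340:]=0; m[:140]=0; m[185:]=0; print('front',rect(W,m))
m=(W[...,2]>.01)&(W[...,2]<.2); m[:, :340]=0; m[:,380:]=0; m[:140]=0; m[188:]=0;print('bowl',rect(W,m))
m=(W[...,2]>.01)&(W[...,2]<.2); m[:, :140]=0; m[:,175:]=0; m[:150]=0; m[185:]=0;print('bottle',rect(W,m))
b=cv2.resize(q[:,:,::-1],(533,400)); a=cv2.resize(p[60:260,210:340,::-1],(260,400)); cv2.imwrite('pics/c7.png',np.hstack([a,b]))
```

```text
[ 0.48120513 -0.04952932  0.19328008] 38.7 [-0.26388952 -0.24269157 -0.27496804]
front (array([715. , -32.2]), array([299.5,  64. ]), -86.3, array([131.6, 138.7, 146.3]), 525)
bowl (array([ 699.6, -334.7]), array([135.4, 125.8]), -6.7, array([10.8, 27.6, 51.9]), 550)
bottle (array([696.7, 387.9]), array([111.3,  94.3]), 0.7, array([ 19.1,  98.3, 150.6]), 363)
```

View pics/c7.png

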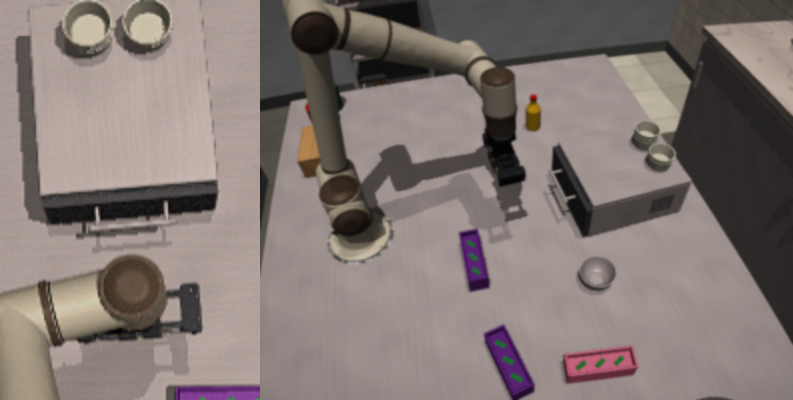

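The picture shows the drawer front flush with the unit (left half, edge at row 190). The bowl and bottle have not moved and the gripper is clear. Handing in.

```bash
python3 -c "
from station import r
print(r.finish_job())"
```

```text
the job is handed in; nothing more can be done
None
```

I put the terrine dish in the drawer with its lid seated level and pushed the drawer onto its stop; it looks fully shut, the bowl and bottle have not moved, and I handed the job in at about 39 s (no verdict was shown).

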